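# Open the red-tabbed parts canister

## Task

Open the canister with the red tab: take its loose lid by the tab, tip it clearly up (about 20 degrees) while the opposite edge still rests on the canister's rim, then lift it off and lay it flat, tab up, near the middle of the black mat. Set the lid down without dropping it, leave the canister standing where it is, and leave the yellow-tabbed canister shut.

Things in the scene. Friction and masses are not known exactly. Their poses are not given: they have to be found in the camera images.
- red_can_lid: Loose grey lid, 90 g, red tab. Origin: centre of plug's underside, z up; laid flat it rests there. Plug 85 mm dia, z 0 to 6 mm, in the mouth with 3 mm play; flange 104 mm dia, z 6 to 11 mm, on the rim. Upright tab at the +x edge: x 20 to 48 mm, 10 mm thick along y, z 11 to 37 mm. It tips about the opposite edge, x = -50, z = 6 mm; the tab starts on the far side from the robot.
- red_can: Open-topped aluminium canister 100 mm across and 60 mm high, wall 4 mm, 0.7 kg, standing loose on the worktop, with press dies in it. Origin: centre of its underside; z up, rim at z = 60 mm.
- yellow_can_lid: The same lid with a yellow tab, on an identical canister that stays shut. Origin and axes as for the red-tabbed lid.
- mat: Square black rubber mat 170 x 170 mm, 3 mm thick, fixed on the worktop. Origin: centre of its underside, its top at z = 3 mm.
Mind the look-alikes: they are no part of the job. What is shaped like the red_can_lid but orange or turquoise is not meant.

How it is judged:
On the way:
1. the red-tabbed lid is tipped up by more than 11 degrees while its opposite edge is still on the rim (lid centre within 25 mm of the canister's axis and no more than 28 mm above its seat) (angle between red_can_lid's own z axis and vertical above 0.2 rad and z of red_can_lid in the frame of red_can below 0.082 m and horizontal distance between red_can_lid and red_can below 0.025 m), for 0.1 s.
At the end, for the whole second after the job is handed in: The red-tabbed lid lies flat (within 8 degrees) and tab up on the mat, its centre within 45 mm of the mat's centre, at rest; its canister stands upright within 40 mm of where it was; the yellow-tabbed lid is within 25 mm of where it was (horizontal distance between red_can_lid and mat below 0.045 m and z of red_can_lid in the frame of mat below 0.012 m and angle between red_can_lid's own z axis and vertical below 0.15 rad and linear speed of red_can_lid below 0.02 m/s and angle between red_can's own z axis and vertical below 0.1 rad and distance of red_can from where it was at the start of the episode below 0.04 m and distance of yellow_can_lid from where it was at the start of the episode below 0.025 m); the robot touches nothing.
It fails at once if the red-tabbed lid is dropped (moves faster than 0.7 m/s out of the gripper) (linear speed of red_can_lid above 0.7 m/s and contact force between the fingers and red_can_lid below 0.05 N).
It fails at once if the open canister is tipped by more than 17 degrees (angle between red_can's own z axis and vertical above 0.3 rad).
It fails at once if the yellow-tabbed lid is moved by more than 30 mm (distance of yellow_can_lid from where it was at the start of the episode above 0.03 m).
It also fails if it takes over 42 s, if anything falls off the work surface, if the arm or the gripper's body presses on something with over 40 N, if the wrist force passes 120 N, or if a joint passes its speed limit or range.

## Robot

A 6-joint arm with a two-finger parallel gripper is mounted at the origin on a cart in front of the work surface, level with it; the furniture and walls round the work are solid. World frame = base frame: x ahead of the robot, y to its left, z up, the work surface at z = 0. Lengths are in m, angles in rad, forces in N, time in s.
With the tool pointing down it reaches from about 0.3 to 0.775 m from the base axis. Payload 14.6 kg.
Tool frame: the origin (TCP) lies midway between the tips of the shut fingers; the grasp point (between the pads) lies 19 mm behind it; y points along the fingers, z is the direction in which the jaws open and shut, and the axes are right-handed (so a half turn about y gives the same grasp; the last joint's range is limited). The gripper opens to 94 mm and grips with 3 to 60 N. Pads are 16 mm wide; open, the fingers measure 119 mm over their backs; the gripper's body (75 mm by 177 mm) begins 78 mm behind the grasp point.
Start: joints at [-1.199, 0.3, 1.521, -0, 1.321, -0.067], TCP at [0.234, -0.498, 0.205] pointing down, gripper open.
Joint ranges: [-3.03, 3.03], [-0.79, 2.21], [0.23, 2.52], [-1.04, 4.18], [0, 3.07], [-2.55, 2.55]. Speed limits (rad/s): [2.22, 2.22, 2.57, 3.14, 3.14, 3.14].

## Interface

Orientations are given as a unit quaternion [x, y, z, w].
In Python, from plant import ctrl, viewer, nets gives the robot as it stands. The module is installed in compiled form; this text tells all that it offers.
- The arm moves only by the shell command python3 -m pendant 'ROWS'. ROWS is JSON, one flat list of numbers, 7 for each row, row after row: the shift along the tool's x, y, z in mm, then the turn, a rotation vector about the tool's x, y, z in degrees, then the closure in counts, from 0 (fully open) to 255 (shut). In form: [dx, dy, dz, wx, wy, wz, hand, dx, dy, dz, wx, wy, wz, hand, ...]. A call has 1 to 20 rows; each row is the pose to reach, as a shift and turn from the pose commanded when the call began, along the tool's axes at that moment; what a row does not reach only later rows make up. A row lasts 1/10 s, in which the tool goes at most 50 mm and 8.59 degrees, less where a joint would pass 70% of its speed; a pose out of reach is approached as far as the arm can. A call with a gripper value outside its range is refused whole. The fingers move at their own pace and stop on an object; the grip force is fixed at half the most. Time passes only in rows, so rows that repeat a pose let the fingers close. It gives the time, the measured TCP pose, the force and the opening at its end, in the units of the state.
- ctrl.observe(): the state, without advancing time (a new reading comes with each control period).
- viewer.read_camera(name): name is "side" or "top"; returns the picture (480x640x3 uint8, red, green, blue); there is no depth.
- viewer.calibration(name): a dict with "fx", "fy", "cx", "cy" (pixels), "T" (4x4, takes a point from camera to world coordinates). Camera axes: x right, y up, looking along -z (the intrinsics and any distortion apply to the point x, -y, -z); pixel columns grow to the right and rows downward; lengths in m; the calibration is good to about 2 mm. A picture is of the moment at which its call begins. calibration takes no time and is no camera call.
- ctrl.finish_job(): hands the job in, once; it reports no verdict.
Trained networks look in the newest picture that a camera, given by its name, has taken for a name from the list of things; names that differ only in an ending like _2 or _b are one class to them, and where a whole thing is asked for, a point or a joint stands for the part that bears it (a point fixed in the world has none). Each returns a list of dicts, best first, with "p" (0 to 1); they miss things now and then, are a little off and sometimes report something else, mostly with a low value. They report only what shows in the picture. A call takes as long as a camera call. They do not tell look-alikes from the thing itself.
- nets.boxes_of(camera, thing): "position" ([x, y, z] in m, in world coordinates, good to about 4 mm: the middle of the surface that is visible of it).
- nets.regions_of(camera, thing): "pixels" (480x640 bool, what is visible of it).
The state is a dict: "time_s": time; "joint_pos": joint angles; "joint_velocities": joint speeds; "joint_efforts": joint torques, N m; "tool_pos": TCP position; "tool_rot": TCP orientation; "ft_force": force on the tool from outside, world axes, zero at the start; "moment": the same for the moment, N m; "opening": finger opening in m.
Only numpy, scipy, OpenCV 4.12 (cv2) and the standard library are available. Lean on these libraries where they do the work, as an engineer would, in place of code of your own. Each camera call takes 0.05 s, during which the arm holds its last target. There are 200 camera calls.

## Working session

There is one attempt and no reset: what is moved stays moved. The work goes in short steps, Python scripts to look and compute and a shell command to move; the robot and the scene stay as the last step left them, time stands still between calls to the robot, and variables do not carry over. Pictures are saved under pics/ and viewed, about 8 in all and at most 12, crops included, and the job is handed in when it is done.

```bash
mkdir -p pics; cat > h.py <<'E'
import numpy as np, cv2
from plant import ctrl, viewer, nets
from scipy.spatial.transform import Rotation as R
def shot(n,f=None):
    im=viewer.read_camera(n)
    if f: cv2.imwrite('pics/'+f,im[:,:,::-1])
    return im
def pix2z(n,u,v,z):
    c=viewer.calibration(n);T=np.array(c['T'])
    d=np.array([(u-c['cx'])/c['fx'],-(v-c['cy'])/c['fy'],-1.]);d=T[:3,:3]@d
    return T[:3,3]+d*(z-T[2,3])/d[2]
def proj(n,p):
    c=viewer.calibration(n);T=np.array(c['T']);q=T[:3,:3].T@(np.array(p)-T[:3,3])
    return c['cx']+c['fx']*q[0]/-q[2],c['cy']+c['fy']*-q[1]/-q[2]
E
python3 - <<'E'
from h import *
np.set_printoptions(precision=3,suppress=True)
a=shot('top');b=shot('side')
cv2.imwrite('pics/a.png',a[:,:,::-1]);cv2.imwrite('pics/b.png',b[:,:,::-1])
for n in('top','side'):
    c=viewer.calibration(n);print({k:np.round(v,3) for k,v in c.items()})
    for t in('red_can_lid','red_can','mat'):
        for d in nets.boxes_of(n,t):
            print(n,t,np.round(d['p'],2),np.round(d['position'],3),np.round(proj(n,d['position'])))
s=ctrl.observe();print(s)
print(R.from_quat(s['tool_rot']).as_matrix())
E
```

```text
{'fx': np.float64(540.789), 'fy': np.float64(540.789), 'cx': np.float64(316.53), 'cy': np.float64(233.444), 'T': array([[ 0.007,  0.991, -0.131,  0.32 ],
       [-1.   ,  0.007,  0.005, -0.167],
       [ 0.006,  0.131,  0.991,  1.515],
       [ 0.   ,  0.   ,  0.   ,  1.   ]])}
top red_can_lid 0.85 [ 0.473 -0.604  0.014] [471. 251.]
top red_can_lid 0.84 [ 0.607 -0.076  0.01 ] [282. 202.]
top red_can_lid 0.56 [ 0.506 -0.227  0.065] [336. 236.]
top red_can 0.42 [0.434 0.007 0.006] [252. 263.]
top mat 0.69 [0.438 0.004 0.006] [253. 262.]
{'fx': np.float64(622.193), 'fy': np.float64(622.193), 'cx': np.float64(313.138), 'cy': np.float64(241.192), 'T': array([[-0.09 ,  0.472, -0.877, -0.887],
       [-0.996, -0.023,  0.09 , -0.017],
       [ 0.023,  0.881,  0.472,  0.818],
       [ 0.   ,  0.   ,  0.   ,  1.   ]])}
side red_can_lid 0.95 [ 0.468 -0.603  0.012] [483. 263.]
side red_can_lid 0.91 [ 0.605 -0.088  0.008] [283. 244.]
side red_can_lid 0.77 [ 0.504 -0.221  0.065] [337. 242.]
side red_can 0.68 [ 0.462 -0.218  0.031] [337. 262.]
{'time_s': 0.4, 'joint_pos': array([-1.199,  0.3  ,  1.521, -0.   ,  1.321, -0.067]), 'joint_velocities': array([ 0.   , -0.002, -0.001, -0.   ,  0.001, -0.001]), 'joint_efforts': array([  0.   , -53.12 , -35.26 ,   0.071,   0.022,  -0.   ]), 'tool_pos': array([ 0.234, -0.498,  0.205]), 'tool_rot': array([-0.154,  0.69 , -0.69 ,  0.154]), 'ft_force': array([-0.261,  0.069,  0.604]), 'moment': array([ 0.049, -0.016, -0.008]), 'opening': 0.09403610832915531}
[[-0.905 -0.     0.425]
 [-0.425  0.    -0.905]
 [-0.    -1.    -0.   ]]
```

View pics/a.png

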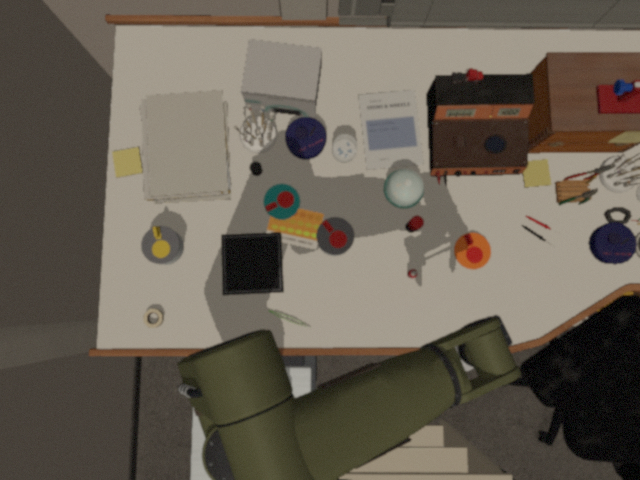

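View pics/b.png

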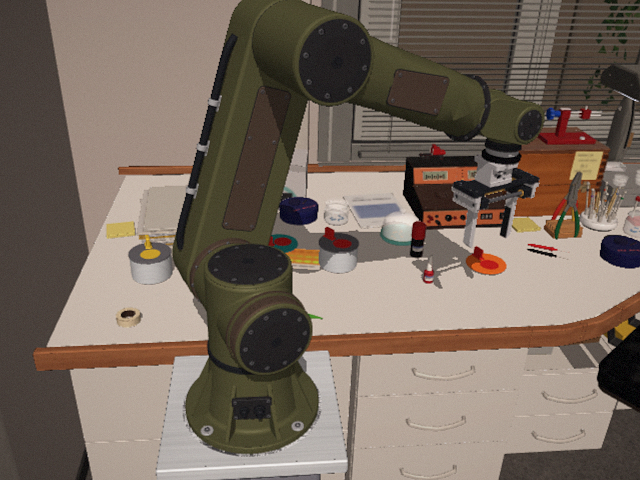

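Candidates in the top view: grey lid on a can at (336,236), turquoise flat lid at (282,202), orange flat lid at (473,250), and yellow-tab can at (161,245). I choose the grey one. Next is a close crop and measurement.

```bash
python3 - <<'E'
from h import *
np.set_printoptions(precision=4,suppress=True)
a=cv2.imread('pics/a.png');b=cv2.imread('pics/b.png')
ca=cv2.resize(a[206:266,306:366],(400,400),interpolation=cv2.INTER_CUBIC)
cb=cv2.resize(b[215:275,308:368],(400,400),interpolation=cv2.INTER_CUBIC)
cv2.imwrite('pics/c.png',np.hstack([ca,cb]))
# flange: lid region
shot('top')
for d in nets.regions_of('top','red_can_lid'):
    m=np.asarray(d['pixels']);ys,xs=np.nonzero(m)
    if abs(xs.mean()-336)<12 and abs(ys.mean()-236)<12:
        print('lid region',d['p'],xs.min(),xs.max(),ys.min(),ys.max())
        cs,_=cv2.findContours(m.astype('uint8'),cv2.RETR_EXTERNAL,cv2.CHAIN_APPROX_NONE)
        (u,v),r=cv2.minEnclosingCircle(max(cs,key=len));print(u,v,r,pix2z('top',u,v,.065),r/540*1.45)
        h=a[...,::-1].astype(int);red=(h[...,0]>60)&(h[...,1]<.45*h[...,0])&(h[...,2]<.5*h[...,0])
        yy,xx=np.nonzero(red&(abs(np.arange(640)-336)<30)&(abs(np.arange(480)[:,None]-236)<30))
        print('red',len(xx),xx.mean(),yy.mean())
shot('top')
for d in nets.regions_of('top','mat'):
    m=np.asarray(d['pixels']);cs,_=cv2.findContours(m.astype('uint8'),cv2.RETR_EXTERNAL,cv2.CHAIN_APPROX_NONE)
    rc=cv2.minAreaRect(max(cs,key=len));print('mat',d['p'],rc,pix2z('top',*rc[0],.003))
E
```

```text
lid region 0.82 316 354 217 254
334.93951416015625 235.3035125732422 19.369319915771484 [ 0.5073 -0.2234  0.065 ] 0.05201021088494195
red 289 335.6851211072664 236.23529411764707
mat 0.81 ((251.5095977783203, 263.2396240234375), (60.87132263183594, 61.19106674194336), 87.70938873291016) [0.4348 0.0075 0.003 ]
```

View pics/c.png

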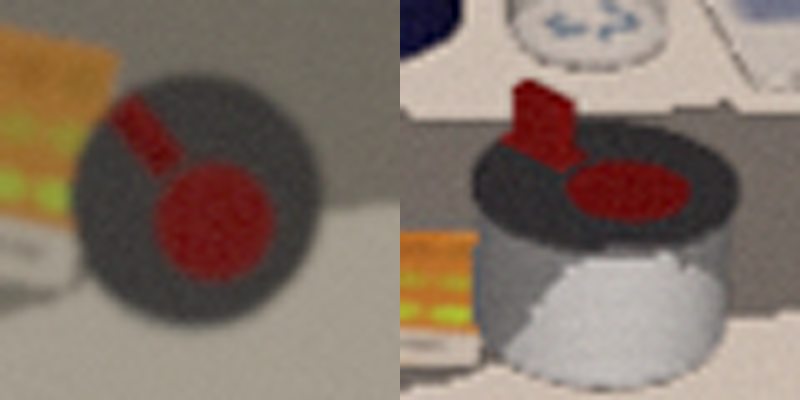

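The crop confirms it: a grey lid with a red tab on an aluminium can, flange centre about (335,235) px, tab at the upper left, far from the robot, pointing to about (325,221) px. Its 52 mm radius fits.

```bash
cat >> h.py <<'E'
def rel(p,Rt,s=None):
    "target TCP pos & rotation matrix -> mm shift, deg rotvec in the current tool axes"
    s=s or ctrl.observe();R0=R.from_quat(s['tool_rot'])
    return np.round(R0.inv().apply(np.array(p)-s['tool_pos'])*1000,1),np.round((R0.inv()*R.from_matrix(Rt)).as_rotvec(degrees=True),1)
def frame(xd,sign):
    "tool pointing down, jaws along lid y; xd lid x dir; sign of tool x rel. to lid x"
    y=np.array([0,0,-1.]);x=sign*np.array([*xd,0]);return np.c_[x,y,np.cross(x,y)]
E
python3 - <<'E'
from h import *
np.set_printoptions(precision=4,suppress=True)
f=lambda u,v:(306+(u+.5)/6.667-.5,206+(v+.5)/6.667-.5)
c=pix2z('top',*f(198,200),.065);o=pix2z('top',*f(124,103),.091);i=pix2z('top',*f(168,167),.065);dk=pix2z('top',*f(215,220),.065)
# side-view check: tab top corners (crop (515,80)-(575,100)) mid
g=lambda u,v:(308+(u-400+.5)/6.667-.5,215+(v+.5)/6.667-.5)
sc=pix2z('side',*g(606,184),.065);st=pix2z('side',*g(545,91),.091)
print('c',c,'outer',o,np.linalg.norm((o-c)[:2]),'inner',i,np.linalg.norm((i-c)[:2]),'disc',dk)
print('side c',sc,'tab top mid',st,np.linalg.norm((st-sc)[:2]))
for d in (o-c,i-c,o-i,c-dk,o-dk,st-sc): print(np.degrees(np.arctan2(d[1],d[0])))
for n in('top','side'):
    h=cv2.imread('pics/%s.png'%('a' if n=='top' else 'b'))[...,::-1].astype(int)
c0=np.array([.507,-.2225])
a=np.radians(48);xd=np.array([np.cos(a),np.sin(a)])
for s in(1,-1):print(rel([*(c0+.034*xd),.15],frame(xd,s)),rel([*(c0+.034*xd),.068],frame(xd,s)))
E
```

```text
c [ 0.5066 -0.2243  0.065 ] outer [ 0.5421 -0.1936  0.091 ] 0.04693756592921212 inner [ 0.52   -0.2121  0.065 ] 0.018141621000343004 disc [ 0.4985 -0.2312  0.065 ]
side c [ 0.5025 -0.2246  0.065 ] tab top mid [ 0.5311 -0.2033  0.091 ] 0.03564152563181839
40.83010572199652
42.300851540795954
39.90390157122796
40.383739504280335
40.74749053041598
36.618384903721086
(array([-395.8,   55.4, -146.4]), array([  0. , 157.1,   0. ])) (array([-395.8,  137.4, -146.4]), array([  0. , 157.1,   0. ]))
(array([-395.8,   55.4, -146.4]), array([  0. , -22.9,  -0. ])) (array([-395.8,  137.4, -146.4]), array([  0. , -22.9,  -0. ]))
```

Measurements agree: tab heading ≈40.5°, tab centre ≈(0.531, −0.202). Moving above it at safe height, with the hand partly closed.

```bash
python3 -m pendant '[-395,0,-142,0,-15.3,0,140,-395,0,-142,0,-15.3,0,140,-395,0,-142,0,-15.3,0,140,-395,0,-142,0,-15.3,0,140,-395,0,-142,0,-15.3,0,140,-395,0,-142,0,-15.3,0,140,-395,0,-142,0,-15.3,0,140,-395,0,-142,0,-15.3,0,140,-395,0,-142,0,-15.3,0,140,-395,0,-142,0,-15.3,0,140,-395,0,-142,0,-15.3,0,140,-395,0,-142,0,-15.3,0,140,-395,0,-142,0,-15.3,0,140,-395,0,-142,0,-15.3,0,140,-395,0,-142,0,-15.3,0,140,-395,0,-142,0,-15.3,0,140]'
python3 - <<'E'
from h import *
a=np.radians(40.5);xd=np.array([np.cos(a),np.sin(a)])
s=ctrl.observe();print(s['time_s'],s['tool_pos'],s['joint_pos'],s['opening'],rel([.531,-.202,.105],frame(xd,-1)))
E
```

```text
time_s: 2.2
tool_pos: [0.5308, -0.2017, 0.2055]
tool_rot: [0.244, -0.664, 0.664, -0.244]
ft_force: [0.3, 0.1, 0.4]
opening: 0.0425
2.2 [ 0.530796   -0.20173281  0.20549924] [-4.27690753e-01  3.39633834e-01  1.46865602e+00 -1.26150153e-05
  1.33321935e+00  4.37629364e-01] 0.04252819517156399 (array([  0. , 100.5,   0.3]), array([-0. , -0.1, -0. ]))
```

Down to just above the tab, then view the side camera.

```bash
python3 -m pendant '[0,40,0,0,0,0,140,0,80,0,0,0,0,140,0,103,0,0,0,0,140,0,103,0,0,0,0,140,0,103,0,0,0,0,140]'
python3 - <<'E'
from h import *
b=shot('side');a=shot('top')
f=lambda im,x,y:cv2.resize(im[y:y+80,x:x+80,::-1],(400,400),interpolation=cv2.INTER_CUBIC)
cv2.imwrite('pics/d.png',np.hstack([f(a,296,190),f(b,296,190)]))
s=ctrl.observe();print(s['tool_pos'],proj('side',s['tool_pos']),proj('side',[.531,-.202,.091]))
E
```

```text
time_s: 2.7
tool_pos: [0.5313, -0.2017, 0.1033]
tool_rot: [0.244, -0.663, 0.664, -0.245]
ft_force: [-0.8, -1.1, 0.9]
opening: 0.0426
[ 0.53169365 -0.20190767  0.10426596] (np.float64(328.9335467424219), np.float64(223.52377260942248)) (np.float64(328.8213873573512), np.float64(228.2469768587308))
```

View pics/d.png

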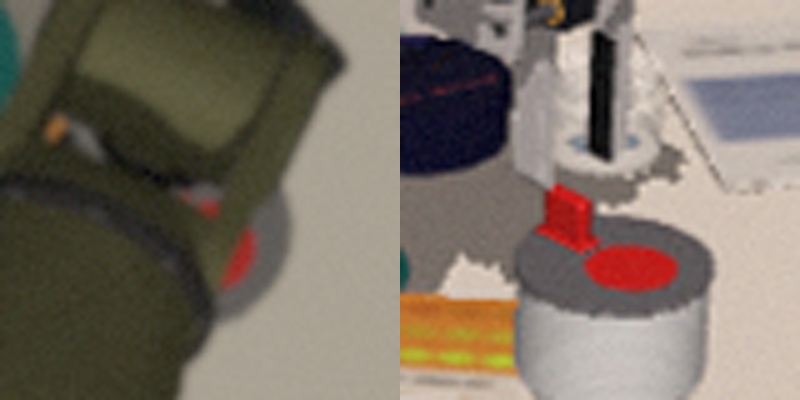

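The side view puts the fingertips' midpoint at ≈(330,224) px and the tab top directly below at ≈(330,229) px, so they straddle it. Descend and close.

```bash
python3 -m pendant '[0,10,0,0,0,0,140,0,20,0,0,0,0,140,0,28,0,0,0,0,140,0,34,0,0,0,0,140,0,34,0,0,0,0,140,0,34,0,0,0,0,180,0,34,0,0,0,0,200,0,34,0,0,0,0,220,0,34,0,0,0,0,240,0,34,0,0,0,0,255,0,34,0,0,0,0,255,0,34,0,0,0,0,255,0,34,0,0,0,0,255]'
```

```text
time_s: 4.1
tool_pos: [0.531, -0.2015, 0.0686]
tool_rot: [0.244, -0.663, 0.664, -0.244]
ft_force: [-1.0, 0.3, 2.7]
opening: 0.0097
```

Gripped on the tab (9.7 mm). Tip about the opposite edge in 2.5° steps.

```bash
python3 -m pendant '[0.5,-3.6,0,0,0,2.5,255,1.1,-7.3,0,0,0,5,255,1.9,-10.9,0,0,0,7.5,255,2.8,-14.5,0,0,0,10,255,3.9,-18,0,0,0,12.5,255,5.1,-21.4,0,0,0,15,255,6.5,-24.8,0,0,0,17.5,255,8,-28.2,0,0,0,20,255,8,-28.2,0,0,0,20,255,8,-28.2,0,0,0,20,255,8,-28.2,0,0,0,20,255,8,-28.2,0,0,0,20,255]'
python3 - <<'E'
from h import *
b=shot('side');cv2.imwrite('pics/e.png',cv2.resize(b[170:290,260:420,::-1],(800,600),interpolation=cv2.INTER_CUBIC))
E
```

```text
time_s: 5.3
tool_pos: [0.5249, -0.2065, 0.0965]
tool_rot: [-0.126, 0.696, -0.611, 0.356]
ft_force: [-0.7, -0.3, -0.2]
opening: 0.0101
```

View pics/e.png

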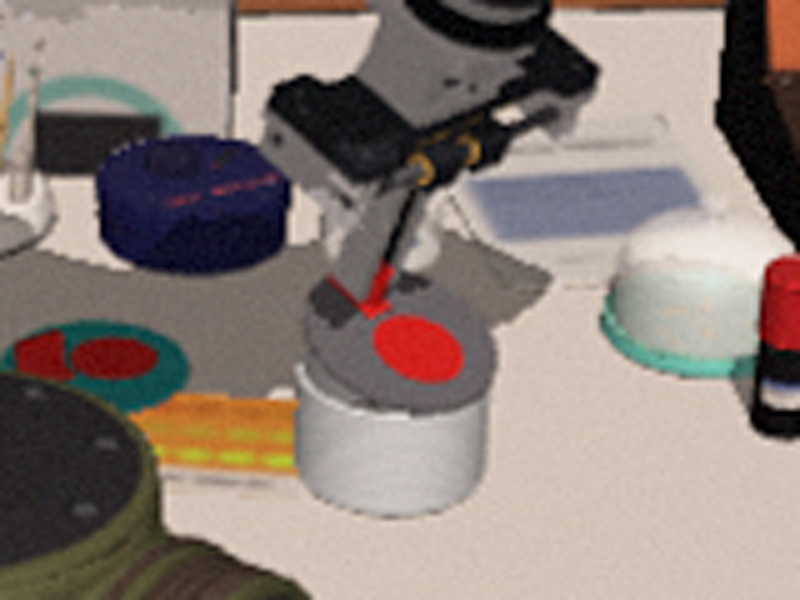

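Side view: lid tipped with its tab edge well up, front edge on the rim at ≈(345,250) px, can still standing. Now lift straight up.

```bash
python3 -m pendant '[-1,-3,0,0,0,0,255,-3,-9,0,0,0,0,255,-7,-19,0,0,0,0,255,-11,-30,0,0,0,0,255,-15,-41,0,0,0,0,255,-19,-52,0,0,0,0,255,-23,-63,0,0,0,0,255,-27,-74,0,0,0,0,255,-30,-83,0,0,0,0,255,-30,-83,0,0,0,0,255,-30,-83,0,0,0,0,255]'
python3 - <<'E'
from h import *
a=np.radians(40.5);xd=np.array([np.cos(a),np.sin(a)])
p=np.array([.435,.0075])+.034*xd
print(rel([*p,.17],frame(xd,-1)))
E
```

```text
time_s: 6.45
tool_pos: [0.5246, -0.2068, 0.1847]
tool_rot: [-0.125, 0.696, -0.611, 0.356]
ft_force: [0.4, -0.0, -1.1]
opening: 0.0096
(array([ -93.4,   49.7, -221.3]), array([ -0. ,  -0.1, -20. ]))
```

```bash
python3 -m pendant '[-3,1,-6,0,0,-1,255,-9,5,-20,0,0,-2,255,-17,9,-40,0,0,-4,255,-25,14,-60,0,0,-6,255,-34,18,-80,0,0,-8,255,-42,23,-100,0,0,-10,255,-51,27,-120,0,0,-12,255,-59,32,-140,0,0,-14,255,-68,36,-160,0,0,-16,255,-76,41,-180,0,0,-18,255,-84,45,-200,0,0,-19,255,-90,48,-214,0,0,-20,255,-93,50,-221,0,0,-20,255,-93,50,-221,0,0,-20,255,-93,50,-221,0,0,-20,255]'
python3 - <<'E'
from h import *
b=shot('side');cv2.imwrite('pics/f.png',cv2.resize(b[150:300,150:350,::-1],(800,600),interpolation=cv2.INTER_CUBIC))
s=ctrl.observe();print(s['tool_pos'],s['opening'],proj('side',[.435,.0075,.003]))
E
```

```text
time_s: 7.95
tool_pos: [0.4609, 0.0288, 0.1696]
tool_rot: [0.244, -0.663, 0.664, -0.244]
ft_force: [-0.2, -0.4, -0.9]
opening: 0.0098
[0.46092401 0.02859291 0.16969098] 0.009917215846476599 (np.float64(247.96568470754136), np.float64(279.20518877118263))
```

View pics/f.png

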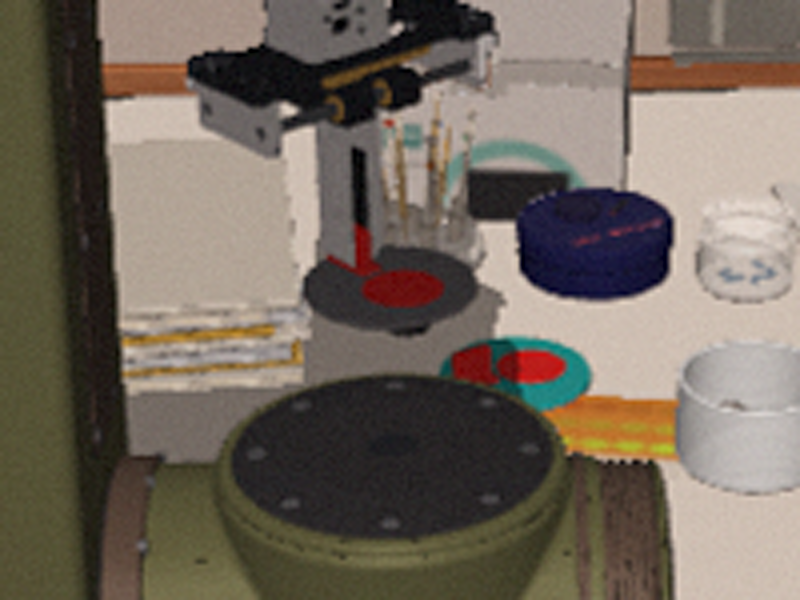

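The side view shows the lid held at ≈(247,221) px, about level, and the open can upright. Lower it, slowly towards the end.

```bash
python3 -m pendant '[0,8,0,0,0,0,255,0,25,0,0,0,0,255,0,45,0,0,0,0,255,0,65,0,0,0,0,255,0,85,0,0,0,0,255,0,105,0,0,0,0,255,0,120,0,0,0,0,255,0,132,0,0,0,0,255,0,138,0,0,0,0,255,0,142,0,0,0,0,255,0,144,0,0,0,0,255,0,144,0,0,0,0,255,0,144,0,0,0,0,255]'
python3 -m pendant '[0,1,0,0,0,0,255,0,2,0,0,0,0,255,0,3,0,0,0,0,255,0,4,0,0,0,0,255,0,4,0,0,0,0,255]'
python3 -m pendant '[0,1,0,0,0,0,255,0,2,0,0,0,0,255,0,2,0,0,0,0,255]'
```

```text
time_s: 9.3
tool_pos: [0.4611, 0.0291, 0.0261]
tool_rot: [0.244, -0.663, 0.664, -0.245]
ft_force: [0.5, -0.1, -1.4]
opening: 0.0102
time_s: 9.8
tool_pos: [0.4607, 0.0291, 0.0216]
tool_rot: [-0.244, 0.664, -0.663, 0.244]
ft_force: [0.7, -0.7, -1.5]
opening: 0.0097
time_s: 10.1
tool_pos: [0.4608, 0.0291, 0.0196]
tool_rot: [-0.244, 0.664, -0.663, 0.244]
ft_force: [-0.5, -0.7, -1.6]
opening: 0.0098
```

Still free; continue in small steps until contact.

```bash
python3 -m pendant '[0,1,0,0,0,0,255,0,1,0,0,0,0,255]'
python3 -m pendant '[0,1,0,0,0,0,255,0,1,0,0,0,0,255]'
python3 -m pendant '[0,1,0,0,0,0,255,0,1,0,0,0,0,255]'
```

```text
time_s: 10.3
tool_pos: [0.4608, 0.0291, 0.0186]
tool_rot: [-0.244, 0.664, -0.664, 0.244]
ft_force: [-0.9, 0.4, -1.3]
opening: 0.0096
time_s: 10.5
tool_pos: [0.4609, 0.0291, 0.0177]
tool_rot: [0.244, -0.664, 0.664, -0.244]
ft_force: [-0.5, 0.6, -1.2]
opening: 0.0099
time_s: 10.7
tool_pos: [0.461, 0.0292, 0.0176]
tool_rot: [0.244, -0.663, 0.664, -0.244]
ft_force: [-6.5, 0.1, 15.5]
opening: 0.0097
```

```bash
python3 - <<'E'
from h import *
b=shot('side');a=shot('top');f=lambda im,x,y:cv2.resize(im[y:y+100,x:x+100,::-1],(400,400),interpolation=cv2.INTER_CUBIC)
cv2.imwrite('pics/g.png',np.hstack([f(a,200,205),f(b,200,200)]))
E
```

```text
(no output)
```

View pics/g.png

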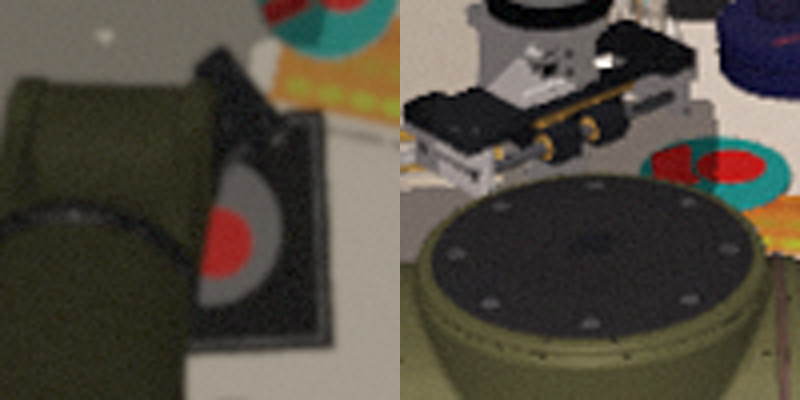

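Contact (15 N) came at exactly the predicted height; the top view shows the lid inside the mat at ≈(250,265) px. Ease off slightly, release, and raise straight up.

```bash
python3 -m pendant '[0,-0.7,0,0,0,0,255,0,-0.7,0,0,0,0,220,0,-0.7,0,0,0,0,200,0,-0.7,0,0,0,0,170,0,-0.7,0,0,0,0,150,0,-0.7,0,0,0,0,150,0,-0.7,0,0,0,0,150]'
python3 -m pendant '[0,-5,0,0,0,0,150,0,-15,0,0,0,0,150,0,-30,0,0,0,0,150,0,-60,0,0,0,0,150,0,-100,0,0,0,0,150,0,-140,0,0,0,0,150,0,-180,0,0,0,0,150,0,-180,0,0,0,0,150,0,-180,0,0,0,0,150]'
```

```text
time_s: 11.5
tool_pos: [0.4608, 0.0291, 0.0174]
tool_rot: [-0.244, 0.664, -0.664, 0.244]
ft_force: [0.7, 0.2, 0.5]
opening: 0.0384
time_s: 12.4
tool_pos: [0.4609, 0.0291, 0.1983]
tool_rot: [0.244, -0.663, 0.664, -0.245]
ft_force: [0.5, -0.1, -0.3]
opening: 0.0391
```

```bash
python3 -m pendant '[130,-40,230,0,0,0,150,130,-40,230,0,0,0,150,130,-40,230,0,0,0,150,130,-40,230,0,0,0,150,130,-40,230,0,0,0,150,130,-40,230,0,0,0,150,130,-40,230,0,0,0,150,130,-40,230,0,0,0,150]'
python3 - <<'E'
from h import *
b=shot('side');a=shot('top')
f=lambda im,x,y:cv2.resize(im[y:y+150,x:x+200,::-1],(400,300),interpolation=cv2.INTER_CUBIC)
cv2.imwrite('pics/i.png',np.hstack([f(a,170,170),f(b,160,180)]))
for n in('top','side'):
    for t in('red_can_lid','red_can','yellow_can_lid'):
        for d in nets.boxes_of(n,t): print(n,t,np.round(d['p'],2),np.round(d['position'],3))
E
```

```text
time_s: 13.2
tool_pos: [0.5106, -0.2297, 0.2361]
tool_rot: [-0.245, 0.664, -0.663, 0.244]
ft_force: [0.5, -0.4, -0.1]
opening: 0.0387
top red_can_lid 0.91 [ 0.609 -0.074  0.012]
top red_can_lid 0.86 [0.434 0.007 0.011]
top red_can_lid 0.74 [ 0.475 -0.608  0.014]
top red_can 0.57 [ 0.513 -0.263  0.   ]
top yellow_can_lid 0.94 [0.482 0.252 0.066]
side red_can_lid 0.76 [ 0.597 -0.079  0.009]
side red_can_lid 0.55 [ 0.464 -0.601  0.009]
side red_can 0.56 [ 0.478 -0.222  0.036]
```

View pics/i.png

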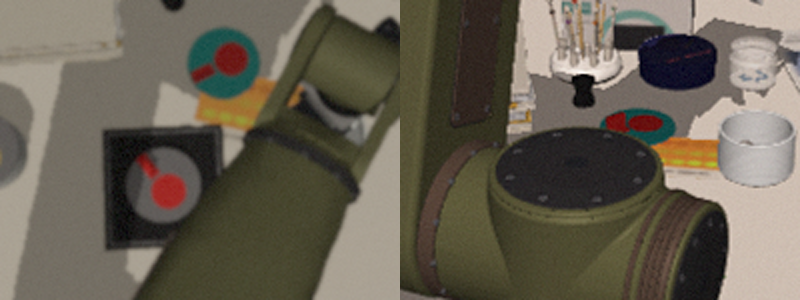

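The top view shows the lid centred on the mat at ≈(252,262) px, tab up. The side view shows the open can upright where it stood, and the yellow can has not been touched. Handing in.

```bash
python3 -c "
from plant import ctrl
print(ctrl.finish_job())"
```

```text
the job is handed in; nothing more can be done
None
```

I took the red-tabbed lid by its tab and tipped it about 20° with its opposite edge on the rim. Then I lifted it off, set it down on the mat tab up, and handed the job in at about 13.5 s.

**Last checks:**
- **Lid:** the top-camera network put it at (0.434, 0.007), about 1 mm from the measured mat centre. Contact came at the predicted height (about 15 N), so it was set down, not dropped.
- **Red canister:** the side view shows it upright where it stood. The side network gave (0.478, −0.222); before, with the lid on, it gave (0.462, −0.218). The top network's (0.513, −0.263) disagrees, but the arm partly covered the canister in that view and the confidence was low.
- **Yellow-tabbed lid:** still seen at lid height on its canister. I took no position for it at the start, so "not moved" rests on the arm never going near it.
- **Not confirmed from the side:** the arm's base hid the mat in the side view, so the lid lying flat was checked only from above and by the contact height.

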